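# Dock a tube rack in the bench rack reader

### The job

Push the tube rack across the desk into the open lane of the rack reader until it stands fully home against the back stop, then swing the reader's stop arm fully shut behind it with a fingertip. Do it all by pushing: lift nothing, keep your fingers off the tubes, keep rack and tubes upright, and leave the other things on the desk where they are.

Things in the scene. Friction and masses are not known exactly. Their poses are not given: they have to be found in the camera images.
- rack: White open tube rack, loose, 69 mm wide (its x), 171 long (its y), 70 high, about 0.2 kg with tubes. Origin: centre of its underside. Starts right of the lane and nearer the robot, askew by up to 0.25 rad; its +y end enters the lane first. Slides with plain friction, about 0.6. Between the end plates its long sides are the edges of two thin hole plates, at x = +-29 mm, z = 34-38 and 61-65 mm.
- rack_back (a point): Centre of the outer face of the rack's rear end plate (its -y end), 35 mm above the desk: rack frame y = -85.5 mm. Both ends are plain upright plates, 69 mm wide, z = 0 to 70 mm, 6 mm thick. This is the face to push to send the rack up the lane. The tubes stand in the front half, none within 85 mm of this face.
- reader: Rack reader, fixed to the desk. Origin: on the desk at the centre of the seated rack's footprint, so the rack is home when its origin and axes agree with these. The lane runs along the reader's y, open at the -y end (to the robot's right). The desk is the lane's floor. A white scanning head 114 mm high stands beyond the far rail (x = 42 to 102, y = -30 to 97 mm).
- lane_mouth (a point): Mouth of the lane, on the desk at reader x = 0, y = -88 mm. Grey rails 30 mm high, inner faces at x = -37 and +37 mm, run from here to the back stop; towards -y they flare outward by about 20 mm each side, over 29 mm.
- back_stop (a point): Centre of the back stop's face at reader x = 0, y = +85.5 mm, 28 mm above the desk (two small rubber bumpers on a plate 46 mm high). The rack's front end plate rests on it when home.
- stop_pivot (a point): Vertical pivot axis of the reader's stop arm, 51 mm above the desk (mid-height of the bar), outside the mouth of the near rail: reader x = -53.5, y = -93.5 mm. It stands on a grey block 17 x 20 mm.
- stop_post (a point): Centre of the small black round post (10 mm diameter, up to 82 mm above the desk) near the free end of the stop arm, 70 mm from the pivot axis; this point is 70 mm above the desk. The arm is an aluminium bar reaching 78 mm from the axis, 10 mm thick, 44 to 58 mm above the desk; it passes over the rails.
- stop_arm (a joint): Stop arm angle, rad, growing counter-clockwise seen from above. The arm points at (value - 2.44) from the reader's +x: 0 is fully open, out of the lane towards the robot; 2.44 is fully shut on its end stop, across the mouth, 3 mm behind a seated rack. Light friction (about 0.7 N at the post), no spring, stays where left. Starts at 0 to 0.5.
- tip_box: Blue pipette tip box 89 x 118 x 71 mm, bystander. Origin: centre of its underside.
- tape: Roll of masking tape lying flat, 96 mm wide, 25 mm high, bystander. Origin: centre of its underside.
- sticky_pad: Yellow note pad 76 x 76 x 21 mm, bystander. Origin: centre of its underside.
- pen: Blue pen 145 mm long, lying along the desk's front edge, bystander. Origin: centre of its underside.
- white_cup: Specimen cup with white lid, 61 mm diameter, 62 mm high, bystander. Origin: centre of its underside.
- orange_cup: Specimen cup with orange lid, 61 mm diameter, 62 mm high, bystander. Origin: centre of its underside.
- timer: Small grey-white bench timer 34 x 68 x 63 mm, bystander. Origin: centre of its underside.
- tube_1: Sample tube with red cap, 19 x 102 mm, standing loose in a hole of the rack (its foot 8 mm, its top 110 mm above the desk). Origin: centre of its foot.
- tube_3: Sample tube with green cap, 19 x 102 mm, standing loose in a hole of the rack (its foot 8 mm, its top 110 mm above the desk). Origin: centre of its foot.
- tube_5: Sample tube with white cap, 19 x 102 mm, standing loose in a hole of the rack (its foot 8 mm, its top 110 mm above the desk). Origin: centre of its foot.
- tube_6: Sample tube with green cap, 19 x 102 mm, standing loose in a hole of the rack (its foot 8 mm, its top 110 mm above the desk). Origin: centre of its foot.
- tube_2: Sample tube with red cap, 19 x 102 mm, standing loose in a hole of the rack (its foot 8 mm, its top 110 mm above the desk). Origin: centre of its foot.
Not all that is in view belongs to the job. Leave any orange or yellow look-alike of the tube_2 alone. What is shaped like the tube_3 but yellow is not meant.

How it is judged:
By the outcome, as a careful person would: the job done as asked, in the order asked, and still so for the second after the job is handed in, with the robot touching nothing.
It also fails if it takes over 72 s, if anything falls off the work surface, if the arm or the gripper's body presses on something with over 40 N, if the wrist force passes 120 N, or if a joint passes its speed limit or range.

### The arm

A 6-joint arm with a two-finger parallel gripper is mounted at the origin on a cart in front of the work surface, level with it; the furniture and walls round the work are solid. World frame = base frame: x ahead of the robot, y to its left, z up, the work surface at z = 0. Lengths are in m, angles in rad, forces in N, time in s.
With the tool pointing down it reaches from about 0.325 to 0.775 m from the base axis. Payload 5.5 kg.
Tool frame: the origin (TCP) lies at the very end of the fingers, on their centre line; the grasp point (between the pads) lies 19 mm behind it (robot.pinch_z is the distance from the TCP to the grasp point, in m); z points along the fingers, y is the line along which they close (so a half turn about z gives the same grasp; the last joint's range is limited). The gripper opens to 88 mm and grips with 3 to 60 N. Pads are 20 mm wide; open, the fingers measure 115 mm over their backs; the gripper's body (75 mm by 178 mm) begins 61 mm behind the grasp point.
Start: joints at [-0.057, 0.091, 1.231, -0, 1.82, -0.057], TCP at [0.6, -0, 0.2] pointing down, gripper open.
Joint ranges: [-2.87, 2.87], [-0.86, 2.18], [0.17, 2.46], [-1.51, 4.65], [0.06, 2.69], [-2.65, 2.65]. Speed limits (rad/s): [2.57, 2.57, 3.01, 3.14, 3.14, 3.14].

### API

Orientations are given as a rotation vector (axis times angle).
In Python, from cell import robot, viewer gives the robot as it stands. The module is installed in compiled form; this text tells all that it offers.
- The arm moves only by the shell command python3 -m crank 'ROWS' [OPENING] [FORCE]. ROWS is JSON, a list of rows, each an object with "dp": the shift along the world's x, y, z in units of 30 mm (1.0 is 30 mm), a list of three; "yaw": the turn about the world's z in units of 5 degrees (1.0 is 5 degrees). In form: [{"dp": [x, y, z], "yaw": yaw}, ...]. A call has 1 to 8 rows; each row is the pose to reach, as a shift and turn from the pose commanded when the call began; what a row does not reach only later rows make up. A row lasts 1/10 s, in which the tool goes at most 50 mm and 8.59 degrees, less where a joint would pass 70% of its speed; a pose out of reach is approached as far as the arm can. A call with a gripper value outside its range is refused whole. OPENING is the finger opening in mm, from 0 to 87.8, set as the call begins (- or left out, the last holds). The fingers move at their own pace and stop on an object; FORCE is the grip in N (left out, the last holds). Time passes only in rows, so rows that repeat a pose let the fingers close. It gives the time, the measured TCP pose, the force, the opening and the grip force at its end, in the units of the state.
- robot.observe(): the state, without advancing time (a new reading comes with each control period).
- viewer.read_camera(name): name is "scene" or "side" or "wrist"; returns a dict with "pixels" (400x640x3 uint8, blue, green, red), "fovy" (degrees; the focal length in pixels is half the picture's height over the tangent of half this angle, whatever the lens; pixels are square), "cx", "cy" (the principal point, pixels), "rvec" (rotation vector, rad) and "tvec" (3), from world to camera coordinates, as OpenCV has them. Camera axes: x right, y down, z forward; pixel columns grow to the right and rows downward; lengths in m; the calibration is good to about 2 mm. A picture is of the moment at which its call begins. There is no depth.
- robot.close_job(): hands the job in; it is judged then, once.
The state is a dict: "clock": time; "joint_pos": joint angles; "dq": joint speeds; "tau": joint torques, N m; "ee_pos": TCP position; "orientation": TCP orientation; "force": force on the tool from outside, world axes, zero at the start; "ft_torque": the same for the moment, N m; "grip_width": opening from 0.0 (shut) to 1.0 (fully open); "grip_force": force on a finger pad.
Only numpy, scipy, OpenCV 4.12 (cv2) and the standard library are available. Lean on these libraries where they do the work, as an engineer would, in place of code of your own. Each camera call takes 0.05 s, during which the arm holds its last target. There are 200 camera calls.

## Working session

There is one attempt and no reset: what is moved stays moved. The work goes in short steps, Python scripts to look and compute and a shell command to move; the robot and the scene stay as the last step left them, time stands still between calls to the robot, and variables do not carry over. Pictures are saved under pics/ and viewed, at most 10 in all, crops included, and the job is handed in when it is done.

```bash
mkdir -p pics; cat > h.py <<'E'
import numpy as np, cv2
from cell import robot, viewer
def cam(n):
    c=viewer.read_camera(n); h,w=c["pixels"].shape[:2]
    f=h/2/np.tan(np.radians(c["fovy"])/2)
    c["K"]=np.array([[f,0,c["cx"]],[0,f,c["cy"]],[0,0,1]]); c["R"]=cv2.Rodrigues(np.array(c["rvec"],float))[0]; c["t"]=np.array(c["tvec"],float).ravel()
    return c
def onplane(c,uv,z):
    uv=np.atleast_2d(np.array(uv,float)); d=(np.c_[uv,np.ones(len(uv))]@np.linalg.inv(c["K"]).T)@c["R"]; o=-c["R"].T@c["t"]
    return o+d*((z-o[2])/d[:,2:3])
def proj(c,P):
    return cv2.projectPoints(np.atleast_2d(np.array(P,float)),c["R"],c["t"],c["K"],None)[0][:,0]
def tri(c1,uv1,c2,uv2):
    P=[c["K"]@np.c_[c["R"],c["t"]] for c in (c1,c2)]
    X=cv2.triangulatePoints(P[0],P[1],np.array(uv1,float).reshape(2,1),np.array(uv2,float).reshape(2,1)).ravel(); return X[:3]/X[3]
E
python3 - <<'E'
from h import *
import pickle
for n in("scene","side","wrist"):
    c=cam(n); cv2.imwrite(f"pics/{n}0.png",c["pixels"]); pickle.dump(c,open(n+"0.pkl","wb")); print(n,c["fovy"],-c["R"].T@c["t"],c["R"][2])
s=robot.observe();print(s["clock"],s["ee_pos"],s["orientation"],s["force"])
E
```

```text
scene 42.203562586640444 [-0.31264391 -0.50227095  0.659302  ] [ 0.68912248  0.52408192 -0.50044815]
side 45.17068384926803 [ 0.45002563 -0.83895938  0.79841578] [ 0.06911729  0.79026702 -0.60885207]
wrist 62.49111781835586 [0.6004514  0.06497788 0.38446536] [-0.00172978 -0.24086336 -0.97055749]
0.15 [5.99746147e-01 1.96493177e-05 1.99538697e-01] [-2.22058126e+00 -2.22069548e+00  1.59504721e-03] [0.62932605 0.19626155 0.35079827]
```

View pics/scene0.png

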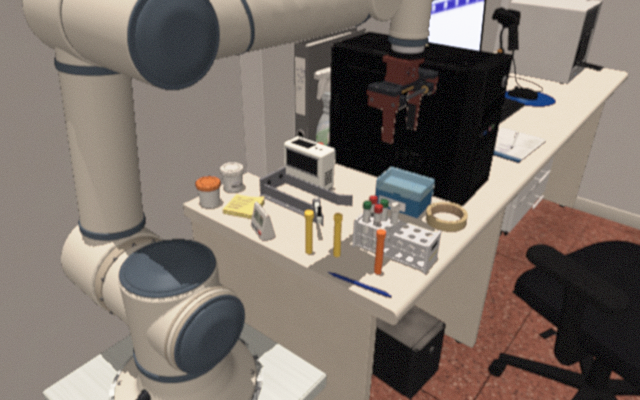

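View pics/side0.png

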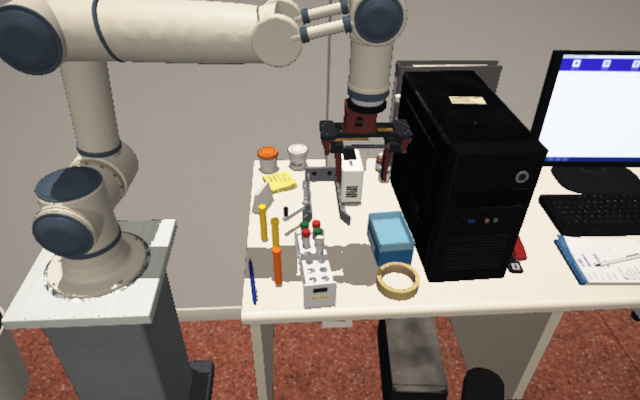

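View pics/wrist0.png

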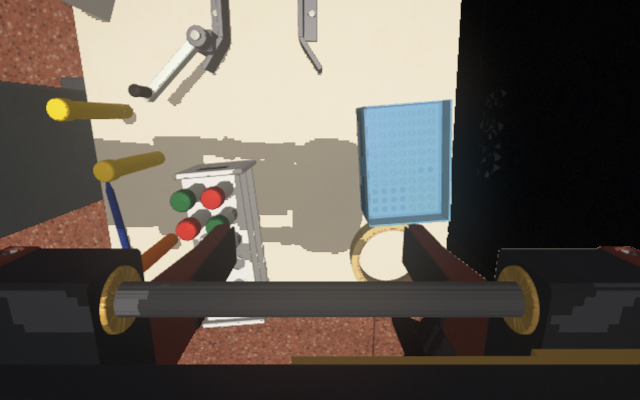

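The wrist view shows the rack (front plate top from about (178,175) to (254,161)), the stop arm (pivot (200,38), post (138,90)), and the rail mouths near (228,40) and (303,40). Two yellow tubes (58,108 and 103,170) and one orange tube stand loose near the rack. I'll project some key pixels.

```bash
python3 - <<'E'
from h import *
import pickle
c=pickle.load(open("wrist0.pkl","rb"));s=pickle.load(open("side0.pkl","rb"));r=pickle.load(open("scene0.pkl","rb"))
for n,uv,z in [("plateFL",(178,175),.07),("plateFR",(254,161),.07),("pivot",(200,36),.058),("post",(135,90),.082),("railL in",(226,30),.03),("railR in",(303,38),.03),("flareR",(320,70),.03),("yel1",(58,108),.1),("yel2",(103,170),.1)]:
    print(n,onplane(c,uv,z)[0].round(4))
for n,uv,z in [("rear L",(302,292),.07),("rear R",(334,288),.07),("orangetop",(277,250),.1),("orangefoot",(278,284),0),("y1foot",(264,240),0),("y2foot",(275,246),0),("pen",(254,302),0.),("deskfrontright",(245,308),0)]:
    print("side",n,onplane(s,uv,z)[0].round(4))
E
```

```text
plateFL [0.4636 0.0097 0.07  ]
plateFR [0.5378 0.0233 0.07  ]
pivot [0.4918 0.1358 0.058 ]
post [0.439  0.0872 0.082 ]
railL in [0.5085 0.1472 0.03  ]
railR in [0.5842 0.1399 0.03  ]
flareR [0.601  0.1101 0.03  ]
yel1 [0.3824 0.0717 0.1   ]
yel2 [0.4117 0.0195 0.1   ]
side rear L [ 0.4704 -0.1785  0.07  ]
side rear R [ 0.5357 -0.171   0.07  ]
side orangetop [ 0.421  -0.0848  0.1   ]
side orangefoot [ 0.4196 -0.0885 -0.    ]
side y1foot [0.3845 0.061  0.    ]
side y2foot [0.4118 0.0377 0.    ]
side pen [ 0.3683 -0.1384  0.    ]
side deskfrontright [ 0.35  -0.154  0.   ]
```

```bash
python3 -m crank '[{"dp":[-1,1,1],"yaw":0},{"dp":[-2,2,2],"yaw":0},{"dp":[-3,3,3],"yaw":0},{"dp":[-3,3.5,3.5],"yaw":0},{"dp":[-3,3.5,3.5],"yaw":0},{"dp":[-3,3.5,3.5],"yaw":0}]' 0; python3 - <<'E'
from h import *
import pickle
c=cam("wrist");pickle.dump(c,open("wrist1.pkl","wb"));cv2.imwrite("pics/w1.png",cv2.resize(c["pixels"],(800,500),interpolation=cv2.INTER_CUBIC))
E
```

```text
clock: 0.75
ee_pos: [0.5102, 0.105, 0.3049]
orientation: [2.22, 2.222, -0.0]
force: [0.8, -0.2, -0.3]
grip_width: 0.493
grip_force: 0.0
```

View pics/w1.png

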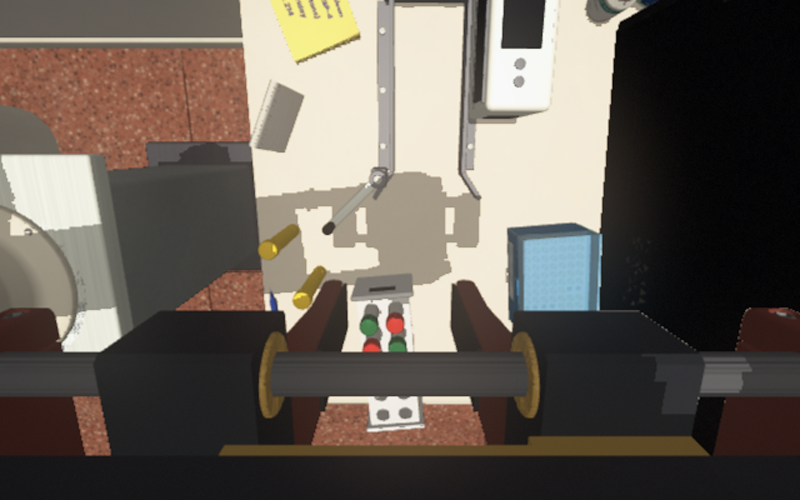

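The wrist camera now sees the whole reader: rails at columns 390 and 465, back stop at row about 3, pivot (379,178), post (328,228). The rack's front plate spans (352,300) to (414,295), and its rear plate top is at about (367,428) to (424,424). I'll zoom in for accurate pixels.

```bash
python3 - <<'E'
from h import *
import pickle
c=pickle.load(open("wrist1.pkl","rb"))["pixels"]
a=cv2.resize(c[0:170,255:395],None,fx=3.5,fy=3.5,interpolation=cv2.INTER_CUBIC)
b=cv2.resize(c[205:350,268:353],None,fx=3.5,fy=3.5,interpolation=cv2.INTER_CUBIC)
b=cv2.copyMakeBorder(b,0,a.shape[0]-b.shape[0],6,0,cv2.BORDER_CONSTANT)
m=np.hstack([a,b]);print(m.shape);cv2.imwrite("pics/w1z.png",m)
E
```

```text
(595, 794, 3)
```

View pics/w1z.png

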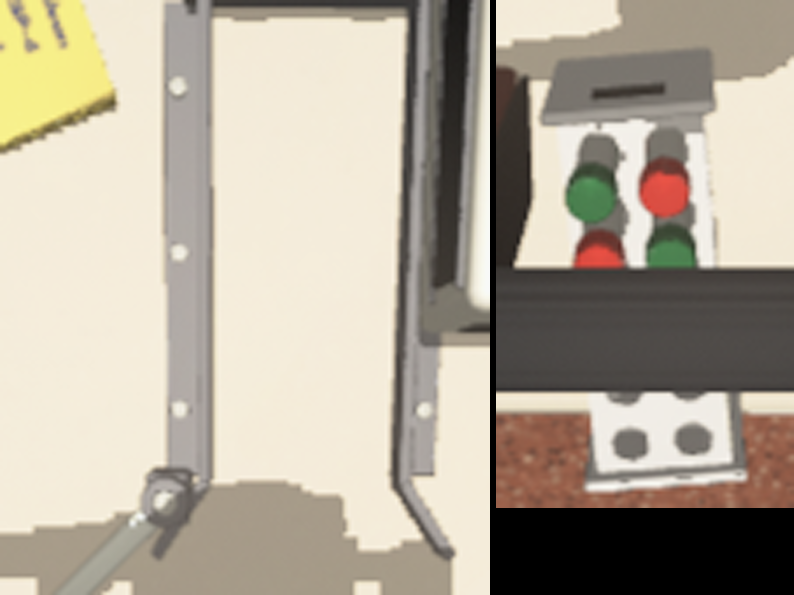

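The zoom gives clean edges. In zoom pixels: left rail inner edge (213,60) to (210,470); right rail inner top edge (411,20) to (400,475); rack front plate top edge (543,117) to (715,106); rear top outer edge (586,489) to (746,479).

```bash
python3 - <<'E'
from h import *
import pickle
c=pickle.load(open("wrist1.pkl","rb"));s=pickle.load(open("side0.pkl","rb"));sc=pickle.load(open("scene0.pkl","rb"))
A=lambda u,v:((u+.5)/3.5-.5+255,(v+.5)/3.5-.5)
B=lambda u,v:((u-496+.5)/3.5-.5+268,(v+.5)/3.5-.5+205)
def p(n,uv,z): x=onplane(c,uv,z)[0]; print(n,np.round(uv,1),x.round(4)); return x[:2]
l=p("L top",A(214,60),.03),p("L bot",A(211.5,470),.03)
r=p("R top",A(411,20),.03),p("R bot",A(399.5,475),.03)
rf=p("Rfloor top",A(405,40),0),p("Rfloor bot",A(393,480),0)
p("backstop base",A(300,12),0);p("flareRend",A(450,553),.03); p("pivot",A(167,500),.058); 
for q in (l,r,rf): d=q[0]-q[1]; print("ang about z of +y:",-np.arctan2(d[0],d[1]))
F=[p("FL",B(543,117),.07),p("FR",B(715,106),.07)]
R=[p("RL",B(586,489),.07),p("RR",B(746,479),.07)]
d=(F[0]+F[1]-R[0]-R[1])/2; print("rack len",np.linalg.norm(d),"w",np.linalg.norm(F[1]-F[0]),np.linalg.norm(R[1]-R[0]),"yaw",-np.arctan2(d[0],d[1]),np.arctan2(*(F[1]-F[0])[::-1]),np.arctan2(*(R[1]-R[0])[::-1]),"c",sum(F+R)/4)
# height check: post & pivot from two views
H=lambda c,uv:uv
w=pickle.load(open("wrist0.pkl","rb"))
print("post 2v",tri(w,(135,90),c,(328/1.25,228/1.25)).round(4))
print("FL corner 2v wrist0/1",tri(w,(178,175),c,B(543,117)).round(4),tri(w,(254,161),c,B(715,106)).round(4))
print("rear 2v",tri(s,(302,292),c,B(586,489)).round(4),tri(s,(334,288),c,B(746,479)).round(4))
E
```

```text
L top [315.8  16.8] [0.5067 0.2916 0.03  ]
L bot [315.1 133.9] [0.5053 0.1459 0.03  ]
R top [372.1   5.4] [0.5774 0.3046 0.03  ]
R bot [368.8 135.4] [0.5791 0.144  0.03  ]
Rfloor top [370.4  11.1] [0.5797 0.3065 0.    ]
Rfloor bot [366.9 136.8] [0.5809 0.1402 0.    ]
backstop base [340.4   3.1] [0.5393 0.3161 0.    ]
flareRend [383.2 157.6] [0.6003 0.1134 0.03  ]
pivot [302.4 142.5] [0.4892 0.1365 0.058 ]
ang about z of +y: -0.009237095981825639
ang about z of +y: 0.010612746329537091
ang about z of +y: 0.007251310318993801
FL [281.1 238.1] [0.4594 0.0094 0.07  ]
FR [330.2 234.9] [0.5258 0.0139 0.07  ]
RL [293.4 344.4] [ 0.4728 -0.1573  0.07  ]
RR [339.1 341.5] [ 0.5402 -0.1524  0.07  ]
rack len 0.1671065602916019 w 0.06664257303348106 0.06757012355293963 yaw 0.08344192901331521 0.06746891631215458 0.07185214575432959 c [ 0.49955997 -0.07158674]
post 2v [0.4387 0.0878 0.0806]
FL corner 2v wrist0/1 [0.4589 0.0071 0.0609] [0.5312 0.0171 0.0636]
rear 2v [ 0.4711 -0.1671  0.0574] [ 0.5383 -0.1608  0.0589]
```

Estimates:
- **Reader:** origin about (0.5425, 0.231), yaw about 0.
- **Rack:** origin about (0.4995, -0.075), yaw about +0.075.

Plan: nudge the front plate's left edge, then the rear plate's left edge, towards +x. After that, push the rear face with two spread fingers.

```bash
python3 - <<'E'
from h import *
import pickle
c=pickle.load(open("wrist1.pkl","rb"));w=pickle.load(open("wrist0.pkl","rb"));s=pickle.load(open("side0.pkl","rb"))
print("yel2",tri(w,(103,170),c,(242.4,240)).round(3),"yel1",tri(w,(58,108),c,(214,199)).round(3))
for n,uv in(("yel2",(275,221)),("yel1",(263,207))): print("side",n,onplane(s,uv,.102)[0].round(3))
E
python3 -m crank '[{"dp":[-0.3,-0.5,-0.5],"yaw":1.7},{"dp":[-0.6,-1,-1],"yaw":3.4},{"dp":[-0.9,-1.5,-1.5],"yaw":5.1},{"dp":[-1.2,-2,-2],"yaw":6.8},{"dp":[-1.5,-2.5,-2.5],"yaw":8.5},{"dp":[-1.8,-3,-3],"yaw":10.2},{"dp":[-2,-3.3,-3.5],"yaw":11.9},{"dp":[-2.23,-3.33,-3.5],"yaw":13.6}]' 0
python3 -m crank '[{"dp":[0,0,0],"yaw":1.7},{"dp":[0,0,0],"yaw":3.4},{"dp":[0,0,0],"yaw":4.4},{"dp":[0,0,0],"yaw":4.4},{"dp":[0,0,0],"yaw":4.4}]'
```

```text
yel2 [0.416 0.021 0.106] yel1 [0.383 0.072 0.1  ]
side yel2 [0.416 0.01  0.102]
side yel1 [0.387 0.063 0.102]
clock: 1.6
ee_pos: [0.4414, 0.0031, 0.1955]
orientation: [-0.594, -3.077, 0.002]
force: [0.1, 1.0, -0.0]
grip_width: 0.007
grip_force: 0.0
clock: 2.1
ee_pos: [0.4428, 0.0044, 0.1989]
orientation: [-0.006, -3.139, -0.0]
force: [-0.5, 0.1, 0.7]
grip_width: 0.002
grip_force: 0.0
```

```bash
python3 -m crank '[{"dp":[0.08,-0.05,-1],"yaw":0},{"dp":[0.08,-0.05,-2],"yaw":0},{"dp":[0.08,-0.05,-2.5],"yaw":0},{"dp":[0.08,-0.05,-2.5],"yaw":0},{"dp":[0.08,-0.05,-2.5],"yaw":0}]'
python3 - <<'E'
from h import *
a=cam("side")["pixels"][180:320,220:360]; b=cam("scene")["pixels"][180:320,280:460]
cv2.imwrite("pics/v3.png",np.hstack([cv2.resize(x,None,fx=f,fy=f,interpolation=cv2.INTER_CUBIC) for x,f in((a,2.5),(b,2.5))]))
E
```

```text
clock: 2.6
ee_pos: [0.4456, 0.0035, 0.1261]
orientation: [0.001, 3.141, -0.0]
force: [-0.6, 0.4, -0.1]
grip_width: 0.009
grip_force: 0.0
```

View pics/v3.png

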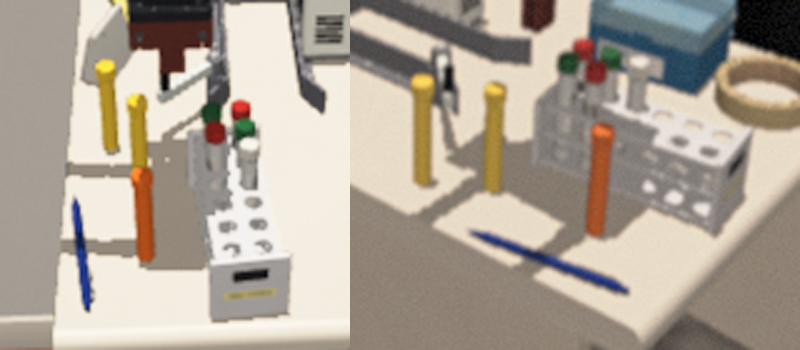

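The side crop shows the closed fingertip at about (167,90), between the yellow tube at (138,130) and the rack's front-left corner at (197,150), so the gap is clear. I'll descend and nudge.

```bash
python3 -m crank '[{"dp":[0,0,-0.8],"yaw":0},{"dp":[0,0,-1.6],"yaw":0},{"dp":[0,0,-2.3],"yaw":0},{"dp":[0,0,-2.95],"yaw":0},{"dp":[0,0,-2.95],"yaw":0},{"dp":[0,0,-2.95],"yaw":0}]'
python3 -m crank '[{"dp":[0.1,0,0],"yaw":0},{"dp":[0.2,0,0],"yaw":0},{"dp":[0.3,0,0],"yaw":0},{"dp":[0.4,0,0],"yaw":0},{"dp":[0.5,0,0],"yaw":0},{"dp":[0.6,0,0],"yaw":0},{"dp":[0.7,0,0],"yaw":0},{"dp":[0.8,0,0],"yaw":0}]'
```

```text
clock: 3.3
ee_pos: [0.4461, 0.0036, 0.0383]
orientation: [0.0, 3.14, -0.0]
force: [0.3, -0.4, -0.9]
grip_width: 0.005
grip_force: 0.0
clock: 4.1
ee_pos: [0.4697, 0.0036, 0.0369]
orientation: [0.0, -3.141, -0.0]
force: [-1.9, 1.1, 1.1]
grip_width: 0.007
grip_force: 0.7
```

```bash
python3 -m crank '[{"dp":[0.17,0,0],"yaw":0},{"dp":[0.34,0,0],"yaw":0},{"dp":[0.51,0,0],"yaw":0},{"dp":[0.68,0,0],"yaw":0},{"dp":[0.85,0,0],"yaw":0},{"dp":[1.02,0,0],"yaw":0},{"dp":[1.19,0,0],"yaw":0},{"dp":[1.35,0,0],"yaw":0}]'
python3 -m crank '[{"dp":[-0.3,0,0],"yaw":0},{"dp":[-0.7,0,0],"yaw":0},{"dp":[-0.7,0,1],"yaw":0},{"dp":[-0.7,0,2.5],"yaw":0},{"dp":[-0.7,-1,4],"yaw":0},{"dp":[-0.7,-2,4],"yaw":0},{"dp":[-0.9,-2,4],"yaw":0},{"dp":[-0.9,-2,4],"yaw":0}]'
python3 - <<'E'
from h import *
import pickle
ims=[]
for n in("side","wrist"):
    c=cam(n); pickle.dump(c,open(n+"2.pkl","wb")); ims.append(c["pixels"])
cv2.imwrite("pics/v4.png",np.hstack([cv2.resize(ims[0][180:320,230:330],None,fx=2.9,fy=2.9,interpolation=cv2.INTER_CUBIC)[:400],cv2.resize(ims[1][:, :],(510,319))[:] if 0 else cv2.copyMakeBorder(cv2.resize(ims[1],(510,319)),0,81,0,0,cv2.BORDER_CONSTANT)]))
E
```

```text
clock: 4.9
ee_pos: [0.5105, 0.0036, 0.0369]
orientation: [0.0, 3.142, -0.0]
force: [-1.2, 0.3, 0.1]
grip_width: 0.007
grip_force: 0.5
clock: 5.7
ee_pos: [0.4822, -0.0566, 0.1568]
orientation: [-0.003, -3.142, -0.0]
force: [0.1, 0.2, -1.0]
grip_width: 0.01
grip_force: 0.0
```

View pics/v4.png

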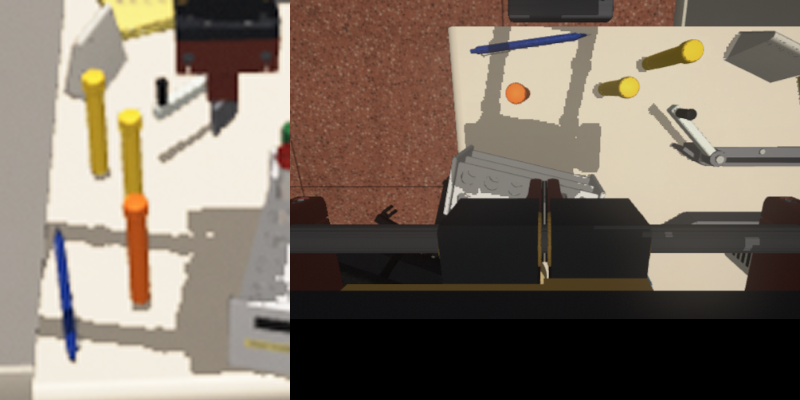

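The wrist view (half scale, offset 290) shows the rack turned clockwise. Its rear-left corner is at about (463,148), the rear edge runs down to (446,212), and the front-left corner is at about (603,190).

```bash
python3 - <<'E'
from h import *
import pickle
c=pickle.load(open("wrist2.pkl","rb"));s=pickle.load(open("side2.pkl","rb"))
k=510/640
W=lambda u,v:((u-290)/k,v/k)
for n,uv in(("RL",(465,147)),("rear edge low",(447,208)),("FL",(603,188)),("orange",(515,93))): print(n,onplane(c,W(*uv),.07 if n!="orange" else .1)[0].round(4))
S=lambda u,v:(u/2.9+230,v/2.9+180)
print("side RL",onplane(s,S(231,303),.07)[0].round(4),"foot",onplane(s,S(232,365),.0)[0].round(4))
E
```

```text
RL [ 0.473  -0.1398  0.07  ]
rear edge low [ 0.5424 -0.1651  0.07  ]
FL [0.519  0.0079 0.07  ]
orange [ 0.4178 -0.0824  0.1   ]
side RL [ 0.4868 -0.1589  0.07  ] foot [ 0.4881 -0.1553 -0.    ]
```

Picks disagree on the rear corner, so I'll take one clear overhead look from a better place, which is also a check on the front.

```bash
python3 -m crank '[{"dp":[0.8,0,1.3],"yaw":0},{"dp":[1.6,-0.3,2.6],"yaw":0},{"dp":[2.6,-0.5,3.5],"yaw":0},{"dp":[3.5,-0.5,3.5],"yaw":0},{"dp":[3.5,-0.5,3.5],"yaw":0},{"dp":[3.5,-0.5,3.5],"yaw":0}]'
python3 - <<'E'
from h import *
import pickle
c=cam("wrist"); pickle.dump(c,open("wrist3.pkl","wb")); print(-c["R"].T@c["t"],[k for k in c])
cv2.imwrite("pics/v5.png",cv2.resize(c["pixels"][:260,140:500],None,fx=2.2,fy=2.2,interpolation=cv2.INTER_CUBIC))
E
```

```text
clock: 6.4
ee_pos: [0.5878, -0.0704, 0.2599]
orientation: [0.002, -3.138, -0.001]
force: [0.8, -0.2, -0.1]
grip_width: 0.009
grip_force: 0.0
[ 0.52369112 -0.0707916   0.44518704] ['pixels', 'fovy', 'cx', 'cy', 'rvec', 'tvec', 'K', 'R', 't']
```

View pics/v5.png

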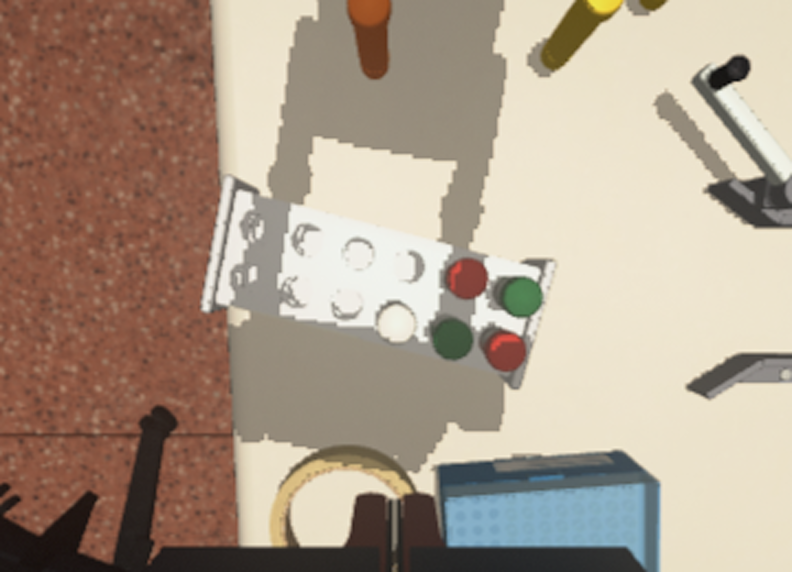

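This is a clear overhead view (right = +y, down = +x). Rack corners are RL (226,177), RR (203,310), FL (555,261), FR (517,387); the tape's near rim is at about (345,447); all five tubes are standing. The desk's right edge is at column 225.

```bash
python3 - <<'E'
from h import *
import pickle
c=pickle.load(open("wrist3.pkl","rb"))
P=lambda u,v:((u+.5)/2.2-.5+140,(v+.5)/2.2-.5)
g=lambda n,u,v,z:(lambda x:(print(n,x.round(4)),x[:2])[1])(onplane(c,P(u,v),z)[0])
RL,RR,FL,FR=[g(n,*p,.07) for n,p in dict(RL=(226,177),RR=(203,310),FL=(555,261),FR=(517,387)).items()]
d=(FL+FR-RL-RR)/2;print(np.linalg.norm(d),np.linalg.norm(FR-FL),"yaw",-np.arctan2(d[0],d[1]),"c",(FL+FR+RL+RR)/4,"front",(FL+FR)/2,"rear",(RL+RR)/2)
g("tape",345,447,.025);g("tapeL",270,500,.025);g("tipbox",440,468,.071);g("edge",222,150,0);g("edge",233,400,0);g("orange foot",375,72,0);g("flareR",690,385,.03);g("post",738,66,.082);g("pivot",795,185,.058)
g("railin R",745,357,.03)
E
```

```text
RL [ 0.4847 -0.1532  0.07  ]
RR [ 0.549  -0.1685  0.07  ]
FL [0.5246 0.01   0.07  ]
FR [ 0.5888 -0.0065  0.07  ]
0.16746941017918643 0.0662703623320694 yaw -0.24027708291923214 c [ 0.53680172 -0.07954809] front [0.55672822 0.00178109] rear [ 0.51687523 -0.16087727]
tape [ 0.633  -0.1002  0.025 ]
tapeL [ 0.6664 -0.1465  0.025 ]
tipbox [ 0.6327 -0.0462  0.071 ]
edge [ 0.4627 -0.1701  0.    ]
edge [ 0.6093 -0.1715  0.    ]
orange foot [ 0.4214 -0.0817  0.    ]
flareR [0.5945 0.1006 0.03  ]
post [0.4377 0.0868 0.082 ]
pivot [0.4872 0.1323 0.058 ]
railin R [0.5783 0.1306 0.03  ]
```

```bash
python3 -m crank '[{"dp":[-1.2,-0.8,0],"yaw":0},{"dp":[-2.4,-1.6,-0.5],"yaw":0},{"dp":[-3.4,-2.4,-1.5],"yaw":0},{"dp":[-4.2,-2.9,-3],"yaw":0},{"dp":[-4.2,-2.9,-4.2],"yaw":0},{"dp":[-4.2,-2.9,-5.4],"yaw":0},{"dp":[-4.2,-2.9,-6.6],"yaw":0},{"dp":[-4.2,-2.9,-7.4],"yaw":0}]'
python3 -m crank '[{"dp":[0.1,0,0],"yaw":0},{"dp":[0.25,0,0],"yaw":0},{"dp":[0.4,0,0],"yaw":0},{"dp":[0.55,0,0],"yaw":0},{"dp":[0.7,0,0],"yaw":0},{"dp":[0.85,0,0],"yaw":0},{"dp":[1.0,0,0],"yaw":0},{"dp":[1.1,0,0],"yaw":0}]'
```

```text
clock: 7.25
ee_pos: [0.4596, -0.1573, 0.0369]
orientation: [-0.0, -3.139, -0.002]
force: [-0.0, 0.9, 0.4]
grip_width: 0.004
grip_force: 0.0
clock: 8.05
ee_pos: [0.4954, -0.1584, 0.04]
orientation: [0.0, -3.142, 0.0]
force: [-1.1, -0.4, 0.7]
grip_width: 0.005
grip_force: 0.6
```

```bash
python3 -m crank '[{"dp":[0.1,0,0],"yaw":0},{"dp":[0.17,0,0],"yaw":0},{"dp":[0.17,0,0],"yaw":0},{"dp":[-0.3,0,0],"yaw":0},{"dp":[-0.8,0,0.5],"yaw":0},{"dp":[-0.8,0,1.8],"yaw":0},{"dp":[-0.8,0,3.2],"yaw":0},{"dp":[-0.5,0,4.5],"yaw":0}]'
python3 -m crank '[{"dp":[0.3,0,1],"yaw":-1.7},{"dp":[0.6,0,2],"yaw":-3.4},{"dp":[0.9,-0.1,3],"yaw":-5.1},{"dp":[1.2,-0.2,3],"yaw":-6.8},{"dp":[1.5,-0.3,3],"yaw":-8.5},{"dp":[1.8,-0.5,3],"yaw":-10.2},{"dp":[2.1,-0.7,3],"yaw":-11.9},{"dp":[2.2,-0.9,3],"yaw":-13.6}]' 40 10
python3 -m crank '[{"dp":[0,0,0],"yaw":-1.7},{"dp":[0,0,0],"yaw":-3.4},{"dp":[0,-0.5,0],"yaw":-4.4},{"dp":[0,-1,0],"yaw":-4.4},{"dp":[0,-1,0],"yaw":-4.4}]'
python3 - <<'E'
from h import *
import pickle
c=cam("wrist"); pickle.dump(c,open("wrist4.pkl","wb")); print(-c["R"].T@c["t"])
cv2.imwrite("pics/v6.png",cv2.resize(c["pixels"][:300,140:500],None,fx=2,fy=2,interpolation=cv2.INTER_CUBIC))
E
```

```text
clock: 8.85
ee_pos: [0.4795, -0.1583, 0.1769]
orientation: [0.0, 3.141, -0.0]
force: [0.5, -0.4, -0.3]
grip_width: 0.003
grip_force: 0.0
clock: 9.65
ee_pos: [0.5467, -0.1854, 0.2644]
orientation: [-1.764, -2.599, -0.001]
force: [-0.4, -0.3, -0.7]
grip_width: 0.457
grip_force: 0.0
clock: 10.15
ee_pos: [0.5458, -0.217, 0.2644]
orientation: [-2.221, -2.222, 0.001]
force: [0.1, -0.5, -0.7]
grip_width: 0.454
grip_force: 0.0
[ 0.54633558 -0.15201229  0.44940378]
```

View pics/v6.png

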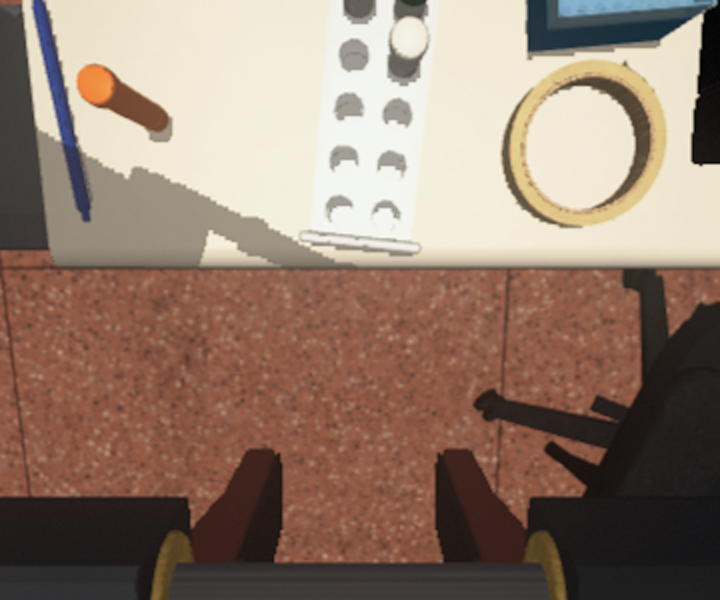

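The rear plate is clear, from (299,241) to (421,251), at a slight clockwise yaw. The fingers are open and clear behind it.

```bash
python3 - <<'E'
from h import *
import pickle
c=pickle.load(open("wrist4.pkl","rb"))
P=lambda u,v:((u+.5)/2-.5+140,(v+.5)/2-.5)
L,R=[onplane(c,P(*p),.07)[0][:2] for p in((299,241),(421,252))]
d=R-L;m=(L+R)/2;y=np.arctan2(d[1],d[0]);print(L,R,np.linalg.norm(d),"yaw",y,"rear",m,"front",m+.171*np.array([-np.sin(y),np.cos(y)]))
a=onplane(c,P(311,225),.065)[0];b=onplane(c,P(331,0),.065)[0];print("side yaw",-np.arctan2(*(b-a)[:2]))
E
```

```text
[ 0.51289731 -0.15667937] [ 0.5813784  -0.16273063] 0.06874792881421943 yaw -0.08813498813447725 rear [ 0.54713785 -0.159705  ] front [0.56218943 0.01063128]
side yaw -0.10915431912446513
```

```bash
python3 -m crank '[{"dp":[0,0,-1.5],"yaw":0},{"dp":[0,0,-3],"yaw":0},{"dp":[0,0,-4.5],"yaw":0},{"dp":[0,0,-6],"yaw":0},{"dp":[0,0,-7.3],"yaw":0},{"dp":[0,0.4,-7.6],"yaw":0},{"dp":[0,0.8,-7.6],"yaw":0},{"dp":[0,1.1,-7.6],"yaw":0}]'
python3 -m crank '[{"dp":[0,0.2,0],"yaw":0},{"dp":[0,0.4,0],"yaw":0},{"dp":[0,0.6,0],"yaw":0},{"dp":[0,0.8,0],"yaw":0},{"dp":[0,1.0,0],"yaw":0},{"dp":[0,1.2,0],"yaw":0},{"dp":[-0.03,1.4,0],"yaw":0},{"dp":[-0.06,1.6,0],"yaw":0}]'
python3 -m crank '[{"dp":[-0.03,0.2,0],"yaw":0},{"dp":[-0.06,0.4,0],"yaw":0},{"dp":[-0.09,0.6,0],"yaw":0},{"dp":[-0.12,0.8,0],"yaw":0},{"dp":[-0.15,1.0,0],"yaw":0}]'
python3 - <<'E'
from h import *
import pickle
ims=[]
for n in("side","wrist"):
    c=cam(n); pickle.dump(c,open(n+"5.pkl","wb")); ims.append(c["pixels"])
cv2.imwrite("pics/v7.png",np.hstack([cv2.resize(ims[0][150:310,250:380],(390,480),interpolation=cv2.INTER_CUBIC),cv2.resize(ims[1][:300,190:446],(410,480),interpolation=cv2.INTER_CUBIC)]))
E
```

```text
clock: 11.0
ee_pos: [0.5473, -0.1812, 0.0396]
orientation: [2.218, 2.221, 0.003]
force: [0.0, 0.0, 0.1]
grip_width: 0.455
grip_force: 0.0
clock: 11.8
ee_pos: [0.5441, -0.1339, 0.0368]
orientation: [-2.221, -2.221, 0.0]
force: [-0.3, -1.9, 0.6]
grip_width: 0.456
grip_force: 0.9
clock: 12.3
ee_pos: [0.5396, -0.1039, 0.0368]
orientation: [-2.221, -2.221, 0.0]
force: [-0.1, -0.9, 0.4]
grip_width: 0.456
grip_force: 0.7
```

View pics/v7.png

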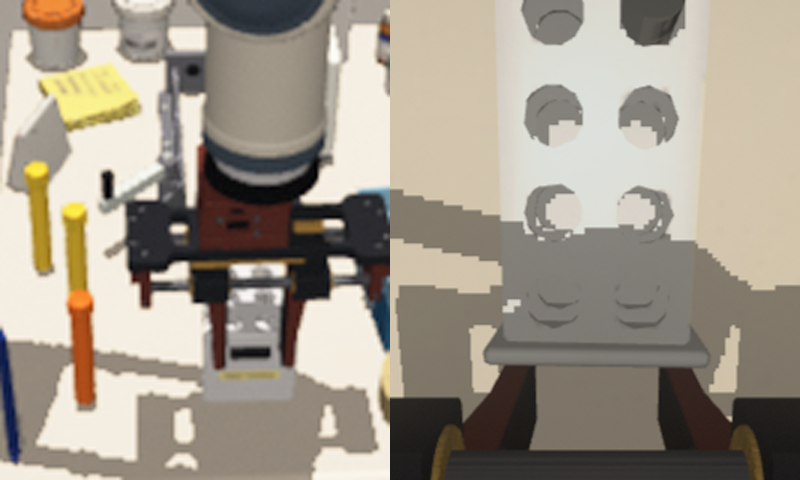

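The rack is square to the gripper and centred: rear plate (485–708, 350), image centre at 598. I'll continue up the lane, watching force.

```bash
python3 -m crank '[{"dp":[0.02,0.2,0],"yaw":0},{"dp":[0.04,0.4,0],"yaw":0},{"dp":[0.06,0.6,0],"yaw":0},{"dp":[0.06,0.8,0],"yaw":0},{"dp":[0.06,1.0,0],"yaw":0},{"dp":[0.06,1.2,0],"yaw":0},{"dp":[0.06,1.4,0],"yaw":0},{"dp":[0.06,1.6,0],"yaw":0}]'
python3 -m crank '[{"dp":[0,0.2,0],"yaw":0},{"dp":[0,0.4,0],"yaw":0},{"dp":[0,0.6,0],"yaw":0},{"dp":[0,0.8,0],"yaw":0},{"dp":[0,1.0,0],"yaw":0},{"dp":[0,1.2,0],"yaw":0}]'
python3 - <<'E'
from h import *
import pickle
c=cam("wrist"); pickle.dump(c,open("wrist6.pkl","wb")); cv2.imwrite("pics/v8.png",cv2.resize(c["pixels"][:300,150:490],None,fx=2,fy=2,interpolation=cv2.INTER_CUBIC))
E
```

```text
clock: 13.2
ee_pos: [0.5415, -0.0559, 0.0369]
orientation: [-2.221, -2.221, -0.0]
force: [-0.8, -1.1, -0.5]
grip_width: 0.456
grip_force: 0.4
clock: 13.8
ee_pos: [0.5415, -0.0199, 0.0369]
orientation: [-2.221, -2.221, 0.0]
force: [-0.8, -0.5, -1.0]
grip_width: 0.452
grip_force: 0.4
```

View pics/v8.png

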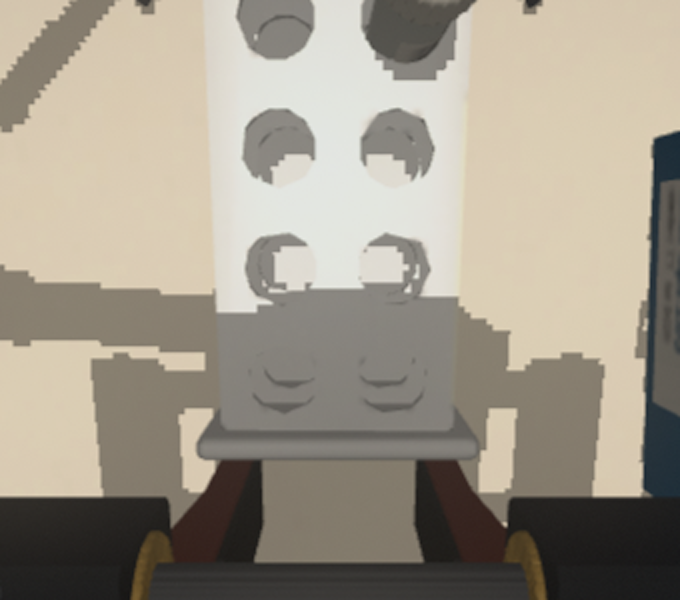

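The flare tips at (145,5) and (530,5) straddle the rack symmetrically (centre 337 against 337), so entry is centred. I've now viewed 11 pictures, one over the limit of 10. I'll view no more and continue on numbers only.

```bash
python3 -m crank '[{"dp":[0,0.2,0],"yaw":0},{"dp":[0,0.4,0],"yaw":0},{"dp":[0,0.6,0],"yaw":0},{"dp":[0,0.8,0],"yaw":0},{"dp":[0,1.0,0],"yaw":0},{"dp":[0,1.2,0],"yaw":0},{"dp":[0,1.4,0],"yaw":0},{"dp":[0,1.6,0],"yaw":0}]'
python3 -m crank '[{"dp":[0,0.2,0],"yaw":0},{"dp":[0,0.4,0],"yaw":0},{"dp":[0,0.6,0],"yaw":0},{"dp":[0,0.8,0],"yaw":0},{"dp":[0,1.0,0],"yaw":0},{"dp":[0,1.2,0],"yaw":0},{"dp":[0,1.4,0],"yaw":0},{"dp":[0,1.6,0],"yaw":0}]'
python3 -m crank '[{"dp":[0,0.2,0],"yaw":0},{"dp":[0,0.4,0],"yaw":0},{"dp":[0,0.6,0],"yaw":0},{"dp":[0,0.8,0],"yaw":0},{"dp":[0,1.0,0],"yaw":0},{"dp":[0,1.2,0],"yaw":0}]'
```

```text
clock: 14.65
ee_pos: [0.5416, 0.0281, 0.037]
orientation: [2.221, 2.221, -0.0]
force: [-0.2, -0.3, 0.2]
grip_width: 0.454
grip_force: 0.6
clock: 15.45
ee_pos: [0.5415, 0.0761, 0.037]
orientation: [2.221, 2.221, -0.0]
force: [1.0, -1.5, 0.9]
grip_width: 0.455
grip_force: 0.7
clock: 16.05
ee_pos: [0.5415, 0.1121, 0.037]
orientation: [2.221, 2.221, -0.0]
force: [0.1, -1.3, 0.6]
grip_width: 0.457
grip_force: 0.9
```

```bash
python3 -m crank '[{"dp":[0,0.1,0],"yaw":0},{"dp":[0,0.2,0],"yaw":0},{"dp":[0,0.3,0],"yaw":0},{"dp":[0,0.4,0],"yaw":0},{"dp":[0,0.5,0],"yaw":0},{"dp":[0,0.55,0],"yaw":0}]'
python3 -m crank '[{"dp":[0,0.04,0],"yaw":0},{"dp":[0,0.08,0],"yaw":0},{"dp":[0,0.12,0],"yaw":0}]'
```

```text
clock: 16.65
ee_pos: [0.5415, 0.1283, 0.0369]
orientation: [-2.221, -2.221, -0.0]
force: [0.1, -2.0, 0.7]
grip_width: 0.453
grip_force: 1.0
clock: 16.95
ee_pos: [0.5415, 0.1317, 0.0369]
orientation: [2.222, 2.221, -0.0]
force: [-0.2, -3.0, 1.0]
grip_width: 0.455
grip_force: 1.0
```

```bash
python3 -m crank '[{"dp":[0,0.04,0],"yaw":0},{"dp":[0,0.08,0],"yaw":0}]'
```

```text
clock: 17.15
ee_pos: [0.5415, 0.1326, 0.037]
orientation: [2.221, 2.219, -0.004]
force: [0.0, -9.2, 2.9]
grip_width: 0.458
grip_force: 4.9
```

```bash
python3 -m crank '[{"dp":[0,0.03,0],"yaw":0},{"dp":[0,0.05,0],"yaw":0},{"dp":[0,0.05,0],"yaw":0}]'
python3 -m crank '[{"dp":[0,-0.2,0],"yaw":0},{"dp":[0,-0.8,0],"yaw":0},{"dp":[0,-1.8,0],"yaw":0},{"dp":[0,-2.3,1.2],"yaw":0},{"dp":[0,-2.3,2.4],"yaw":0},{"dp":[0,-2.3,3.6],"yaw":0},{"dp":[0,-1.8,5],"yaw":0},{"dp":[0,-1.8,6],"yaw":0}]' 0
python3 - <<'E'
from h import *
import pickle
robot_t=None
for n in("wrist","side"): 
    c=cam(n); pickle.dump(c,open(n+"7.pkl","wb"))
c=pickle.load(open("wrist7.pkl","rb")); print(-c["R"].T@c["t"])
# dump gray profile down column through rack centre and across the mouth
g=cv2.cvtColor(c["pixels"],cv2.COLOR_BGR2GRAY)
for x in(.525,.56):
    uv=proj(c,[[x,y,.07] for y in np.arange(.10,.165,.002)]); print(x,[(round(.1+.002*i,3),int(g[int(round(v)),int(round(u))])) for i,(u,v) in enumerate(uv) if 0<=v<400])
for y in(.142,.146):
    uv=proj(c,[[x,y,.07] for x in np.arange(.49,.596,.003)]); print(y,[(round(.49+.003*i,3),int(g[int(round(v)),int(round(u))])) for i,(u,v) in enumerate(uv)])
E
```

```text
clock: 17.45
ee_pos: [0.5415, 0.1326, 0.037]
orientation: [2.221, 2.217, -0.007]
force: [-1.1, -11.8, 3.5]
grip_width: 0.455
grip_force: 5.9
clock: 18.25
ee_pos: [0.5417, 0.0833, 0.2197]
orientation: [2.22, 2.223, 0.005]
force: [0.0, 0.3, 0.3]
grip_width: 0.004
grip_force: 0.0
[0.5415798  0.14785225 0.40491951]
0.525 [(0.1, 147), (0.102, 148), (0.104, 149), (0.106, 149), (0.108, 148), (0.11, 148), (0.112, 149), (0.114, 149), (0.116, 149), (0.118, 149), (0.12, 165), (0.122, 209), (0.124, 230), (0.126, 230), (0.128, 230), (0.13, 230), (0.132, 230), (0.134, 230), (0.136, 230), (0.138, 230), (0.14, 230), (0.142, 215), (0.144, 155), (0.146, 235), (0.148, 234), (0.15, 168), (0.152, 245), (0.154, 244), (0.156, 227), (0.158, 224), (0.16, 224), (0.162, 209), (0.164, 158)]
0.56 [(0.1, 147), (0.102, 148), (0.104, 148), (0.106, 148), (0.108, 147), (0.11, 148), (0.112, 148), (0.114, 148), (0.116, 148), (0.118, 149), (0.12, 150), (0.122, 149), (0.124, 149), (0.126, 149), (0.128, 229), (0.13, 229), (0.132, 229), (0.134, 230), (0.136, 230), (0.138, 230), (0.14, 230), (0.142, 215), (0.144, 154), (0.1
[... 445 characters left out ...]
(0.556, 215), (0.559, 214), (0.562, 215), (0.565, 214), (0.568, 215), (0.571, 214), (0.574, 85), (0.577, 145), (0.58, 214), (0.583, 230), (0.586, 230), (0.589, 230), (0.592, 229), (0.595, 230)]
0.146 [(0.49, 147), (0.493, 147), (0.496, 127), (0.499, 122), (0.502, 107), (0.505, 151), (0.508, 178), (0.511, 236), (0.514, 236), (0.517, 236), (0.52, 236), (0.523, 235), (0.526, 235), (0.529, 235), (0.532, 235), (0.535, 235), (0.538, 234), (0.541, 234), (0.544, 234), (0.547, 233), (0.55, 234), (0.553, 233), (0.556, 233), (0.559, 234), (0.562, 233), (0.565, 233), (0.568, 233), (0.571, 232), (0.574, 230), (0.577, 157), (0.58, 159), (0.583, 164), (0.586, 162), (0.589, 216), (0.592, 229), (0.595, 230)]
```

The rear face is square at y ≈ 0.143. I'll check that numerically against the pivot (expected 8 mm behind the rear face) and re-measure the post.

```bash
python3 - <<'E'
from h import *
import pickle
c=pickle.load(open("wrist7.pkl","rb"));g=cv2.cvtColor(c["pixels"],cv2.COLOR_BGR2GRAY);hsv=cv2.cvtColor(c["pixels"],cv2.COLOR_BGR2HSV)
u,v=proj(c,[[.488,.135,.058]])[0];print("pivot exp",u,v)
r=cv2.resize(g[int(v)-30:int(v)+30,int(u)-30:int(u)+30],None,fx=4,fy=4,interpolation=cv2.INTER_CUBIC)
h=cv2.HoughCircles(r,cv2.HOUGH_GRADIENT,1,30,param1=80,param2=18,minRadius=15,maxRadius=50)
if h is not None:
    for x,y,rad in h[0][:4]: print("circ",onplane(c,(int(u)-30+x/4,int(v)-30+y/4),.058)[0].round(4),rad/4)
# black post
m=(g<45).astype(np.uint8); n,l,st,ce=cv2.connectedComponentsWithStats(m)
for i in range(1,n):
    if 15<st[i,4]<900: print("dark",st[i],onplane(c,ce[i],.082)[0].round(4))
# end of left rail / mouth edge on right rail along its top
for x in(.503,.5835):
    uv=proj(c,[[x,y,.03] for y in np.arange(.12,.17,.003)]); print(x,[(round(.12+.003*i,3),int(g[int(round(b)),int(round(a))])) for i,(a,b) in enumerate(uv)])
E
```

```text
pivot exp 266.06490619885034 129.57712655977343
circ [0.4881 0.1357 0.058 ] 8.6
dark [364   0   5  34 150] [0.584  0.2355 0.082 ]
dark [316 317   2  11  21] [ 0.5399 -0.074   0.082 ]
dark [321 317   2  11  21] [ 0.5454 -0.074   0.082 ]
0.503 [(0.12, 230), (0.123, 229), (0.126, 230), (0.129, 230), (0.132, 160), (0.135, 93), (0.138, 128), (0.141, 139), (0.144, 155), (0.147, 147), (0.15, 161), (0.153, 164), (0.156, 163), (0.159, 163), (0.162, 162), (0.165, 162), (0.168, 162)]
0.5835 [(0.12, 229), (0.123, 229), (0.126, 229), (0.129, 110), (0.132, 98), (0.135, 155), (0.138, 163), (0.141, 171), (0.144, 148), (0.147, 151), (0.15, 138), (0.153, 142), (0.156, 140), (0.159, 143), (0.162, 143), (0.165, 141), (0.168, 145)]
```

The rear face is 7.8 mm ahead of the pivot (nominal 8), so the rack is home. The post was at about (0.4385, 0.0875). Next I go in behind it from the north-west.

```bash
python3 -m crank '[{"dp":[-1.2,0.3,0],"yaw":0},{"dp":[-2.4,0.6,0],"yaw":0},{"dp":[-3.4,0.75,0],"yaw":0},{"dp":[-4.02,0.75,0],"yaw":0},{"dp":[-4.02,0.75,-1.2],"yaw":0},{"dp":[-4.02,0.75,-2.4],"yaw":0},{"dp":[-4.02,0.75,-2.4],"yaw":0}]'
python3 - <<'E'
from h import *
c=cam("wrist");g=cv2.cvtColor(c["pixels"],cv2.COLOR_BGR2GRAY)
m=(g<60).astype(np.uint8); n,l,st,ce=cv2.connectedComponentsWithStats(m)
for i in range(1,n):
    if 15<st[i,4]<900: print("dark",st[i],onplane(c,ce[i],.07)[0].round(4))
w=pickle=None
for a in np.linspace(-2.37,0,9):
    p=np.array([.488,.1357])+.07*np.array([np.cos(a),np.sin(a)]);t=np.array([-np.sin(a),np.cos(a)]);d=20-5*max(0,(a+.8)/.8)
    print(round(a,2),p.round(4),(p-t*d/1000).round(4))
E
```

```text
clock: 19.05
ee_pos: [0.4176, 0.1039, 0.1382]
orientation: [-2.216, -2.217, 0.013]
force: [0.7, -0.4, -1.4]
grip_width: 0.003
grip_force: 0.0
dark [413   0  11  72 480] [0.4866 0.2257 0.07  ]
dark [541  10   6  38  40] [0.5739 0.228  0.07  ]
dark [512  40   6  20  75] [0.5557 0.2145 0.07  ]
dark [536  75  70   6 246] [0.5984 0.1957 0.07  ]
dark [507  79   6  19  63] [0.5557 0.1886 0.07  ]
dark [597 209  43  17 381] [0.6595 0.09   0.07  ]
dark [339 213  14  19 205] [0.4384 0.0857 0.07  ]
dark [316 307   7  21 104] [ 0.4172 -0.0005  0.07  ]
-2.37 [0.4378 0.0869] [0.4239 0.1012]
-2.07 [0.4543 0.0744] [0.4367 0.084 ]
-1.78 [0.4736 0.0672] [0.4541 0.0713]
-1.48 [0.4943 0.066 ] [0.4743 0.0642]
-1.18 [0.5143 0.0708] [0.4958 0.0633]
-0.89 [0.5321 0.0814] [0.5166 0.0688]
-0.59 [0.5461 0.0966] [0.5356 0.0811]
-0.3 [0.555  0.1153] [0.55   0.0991]
0.0 [0.558  0.1357] [0.558  0.1207]
```

```bash
python3 -m crank '[{"dp":[0,0.05,-0.8],"yaw":0},{"dp":[0,0.05,-1.6],"yaw":0},{"dp":[0,0.05,-2.3],"yaw":0},{"dp":[0,0.05,-2.4],"yaw":0},{"dp":[0,0.05,-2.4],"yaw":0}]'
```

```text
clock: 19.6
ee_pos: [0.4214, 0.1057, 0.0741]
orientation: [2.221, 2.221, 0.001]
force: [0.1, 0.4, -0.2]
grip_width: 0.013
grip_force: 0.0
```

```bash
python3 -m crank '[{"dp":[0,0,-0.3],"yaw":0},{"dp":[0.08,-0.15,-0.3],"yaw":0},{"dp":[0.3,-0.43,-0.3],"yaw":0},{"dp":[0.51,-0.72,-0.3],"yaw":0},{"dp":[0.7,-0.87,-0.3],"yaw":0},{"dp":[0.9,-1.02,-0.3],"yaw":0},{"dp":[1.09,-1.15,-0.3],"yaw":0},{"dp":[1.3,-1.23,-0.3],"yaw":0}]'
python3 - <<'E'
from h import *
c=cam("wrist");g=cv2.cvtColor(c["pixels"],cv2.COLOR_BGR2GRAY)
m=(g<60).astype(np.uint8); n,l,st,ce=cv2.connectedComponentsWithStats(m)
for i in range(1,n):
    if 30<st[i,4]<1500: print("dark",st[i],onplane(c,ce[i],.07)[0].round(4))
E
```

```text
clock: 20.4
ee_pos: [0.4605, 0.0683, 0.0639]
orientation: [-2.222, -2.221, 0.0]
force: [0.1, 0.6, -0.2]
grip_width: 0.001
grip_force: 0.0
dark [375   0  10  98 586] [0.4912 0.1674 0.07  ]
dark [509   0   9  18 112] [0.5558 0.1845 0.07  ]
dark [548   0  65   7 367] [0.5873 0.1866 0.07  ]
dark [502  43   9  30 170] [0.5557 0.1618 0.07  ]
dark [433  97  57   2 107] [0.5349 0.1425 0.07  ]
dark [82 98 35  2 44] [0.3454 0.1421 0.07  ]
dark [484 100  43  51 983] [0.5587 0.129  0.07  ]
dark [266 190  22  26 442] [0.4374 0.0859 0.07  ]
```

```bash
python3 - <<'E'
from h import *
for n in("wrist","side","scene"):
    c=cam(n);hs=cv2.cvtColor(c["pixels"],cv2.COLOR_BGR2HSV);print(n)
    for a in np.arange(-2.5,-.6,.15):
        uv=proj(c,[[.488+r*np.cos(a),.1357+r*np.sin(a),z] for r,z in((.02,.058),(.03,.058),(.04,.058),(.05,.058),(.06,.058),(.07,.07),(.07,.08))])
        print(round(a,2),[tuple(int(k) for k in hs[int(round(v)),int(round(u))][1:]) if 0<=v<400 and 0<=u<640 else None for u,v in uv])
E
```

```text
wrist
-2.5 [(3, 226), (22, 130), (33, 108), (46, 132), (45, 131), (47, 131), (47, 131)]
-2.35 [(7, 225), (21, 135), (21, 133), (21, 131), (24, 130), (43, 42), (43, 42)]
-2.2 [(21, 217), (42, 121), (45, 131), (45, 130), (45, 129), (45, 129), (48, 128)]
-2.05 [(24, 65), (44, 132), (47, 130), (44, 128), (45, 129), (53, 110), (104, 54)]
-1.9 [(18, 83), (45, 131), (47, 130), (45, 129), (44, 128), (103, 52), (108, 52)]
-1.75 [(44, 132), (45, 131), (45, 130), (45, 130), (45, 129), (46, 128), (44, 127)]
-1.6 [(44, 132), (44, 132), (45, 131), (47, 130), (45, 129), (46, 127), (44, 127)]
-1.45 [(45, 213), (44, 132), (45, 131), (45, 130), (45, 129), (46, 128), (46, 128)]
-1.3 [(44, 213), (44, 132), (45, 213), (46, 132), (47, 212), (43, 129), (43, 129)]
-1.15 [(45, 214), (45, 205), (45, 214), (45, 131), (46, 132), (45, 131), (45, 131)]
-1.0 [(44, 213), (45, 213), (45, 214), (46, 133), (44, 132), (44, 132), (45, 213)]
-0.85 [(45, 215), (45, 214), (45, 215), (44, 133), (46, 133), (45, 214), (45, 214)]
-0.7 [(44, 214), (44, 213), (45, 214), (45, 215), (45, 215), (45, 215), (45, 213)]
side
-2.5 [(129
[... 1401 characters left out ...]
 134), (27, 140), (36, 234), (36, 232), (91, 84)]
-1.75 [(57, 142), (22, 138), (15, 135), (39, 164), (36, 233), (38, 235), (91, 73)]
-1.6 [(63, 138), (29, 123), (34, 112), (42, 163), (36, 233), (41, 193), (0, 83)]
-1.45 [(78, 134), (70, 84), (85, 81), (57, 157), (35, 235), (12, 83), (12, 88)]
-1.3 [(62, 136), (133, 73), (133, 73), (56, 113), (41, 193), (17, 89), (6, 83)]
-1.15 [(75, 130), (138, 74), (133, 71), (119, 73), (18, 85), (21, 86), (26, 148)]
-1.0 [(46, 133), (131, 74), (153, 70), (116, 68), (14, 88), (18, 84), (39, 233)]
-0.85 [(33, 130), (149, 72), (131, 70), (122, 71), (9, 83), (26, 148), (36, 234)]
-0.7 [(33, 130), (138, 70), (124, 72), (126, 67), (18, 83), (32, 236), (36, 232)]
```

Sampling all three cameras shows the arm still at θ ≈ -2.35, so the finger got past without carrying the post. I'll go back and repeat slowly, reading force at each step.

```bash
python3 -m crank '[{"dp":[0,0,1],"yaw":0},{"dp":[0,0,1.2],"yaw":0},{"dp":[-0.7,0.7,1.2],"yaw":0},{"dp":[-1.3,1.25,1.2],"yaw":0},{"dp":[-1.3,1.25,1.2],"yaw":0},{"dp":[-1.3,1.25,0.6],"yaw":0},{"dp":[-1.3,1.25,0],"yaw":0},{"dp":[-1.3,1.25,0],"yaw":0}]'
python3 -m crank '[{"dp":[0.05,-0.1,0],"yaw":0},{"dp":[0.1,-0.2,0],"yaw":0},{"dp":[0.15,-0.2,0],"yaw":0}]'
python3 -m crank '[{"dp":[0.1,-0.1,0],"yaw":0},{"dp":[0.2,-0.2,0],"yaw":0},{"dp":[0.2,-0.2,0],"yaw":0}]'
cat > post.py <<'E'
from h import *
c=cam("wrist");g=cv2.cvtColor(c["pixels"],cv2.COLOR_BGR2GRAY);h=cv2.cvtColor(c["pixels"],cv2.COLOR_BGR2HSV)
for a in np.arange(-2.5,.15,.1):
    uv=proj(c,[[.488+r*np.cos(a),.1357+r*np.sin(a),.058] for r in(.03,.04,.05,.06)]);s=[int(h[int(round(v)),int(round(u))][1]) for u,v in uv if 0<=u<640 and 0<=v<400]
    d=[int(g[int(round(v)),int(round(u))]) for u,v in proj(c,[[.488+.07*np.cos(a),.1357+.07*np.sin(a),.08]])]
    if np.median(s)<32 or d[0]<60: print(round(a,2),s,d)
E
python3 post.py
```

```text
clock: 21.4
ee_pos: [0.4197, 0.1057, 0.0611]
orientation: [-2.22, -2.22, 0.006]
force: [-0.5, -0.0, -0.6]
grip_width: 0.007
grip_force: 0.0
clock: 21.7
ee_pos: [0.4263, 0.0997, 0.065]
orientation: [2.221, 2.22, 0.002]
force: [-0.3, 0.9, 0.2]
grip_width: 0.005
grip_force: 0.0
clock: 22.0
ee_pos: [0.4319, 0.0938, 0.0641]
orientation: [2.222, 2.221, 0.0]
force: [-0.9, 0.1, 0.0]
grip_width: 0.0
grip_force: 0.0
-2.5 [23, 25, 23, 35] [64]
-2.4 [21, 21, 22, 20] [39]
-2.3 [22, 22, 23, 27] [31]
-2.2 [44, 45, 45, 46] [30]
-2.1 [40, 45, 47, 46] [28]
-2.0 [39, 42, 46, 44] [28]
-1.9 [39, 43, 45, 41] [28]
-1.8 [45, 39, 45, 26] [32]
-1.7 [45, 45, 45, 30] [35]
-1.6 [45, 43, 45, 35] [38]
-1.5 [46, 46, 45, 33] [42]
-1.4 [44, 45, 46, 36] [47]
```

```bash
python3 - <<'E'
from h import *
print(robot.observe()["clock"])
for n in("wrist","side","scene"):
    c=cam(n);g=cv2.cvtColor(c["pixels"],cv2.COLOR_BGR2GRAY)
    a,b=proj(c,[[.438,.087,.058]])[0],proj(c,[[.438,.087,.082]])[0];t=proj(c,[robot.observe()["ee_pos"]])[0];print(n,"post exp",a.round(1),b.round(1),"tcp",t.round(1))
    u,v=((a+b)/2).round().astype(int);k=16 if n=="wrist" else 11
    for r in range(v-k,v+k+1,2 if k==16 else 1): print(r," ".join(f"{x:3d}" for x in g[r,u-k:u+k+1:2 if k==16 else 1]))
    print("u0",u-k)
E
```

```text
22.05
wrist post exp [328.7 236.5] [329.9 252.2] tcp [318.  228.7]
228  44  60  37  75  37  51  46  46  46  45  47  45  78 135 136 136 134
230  45  54  36  60  35  50  46  44  46  45  45  46  63 136 135 133 125
232  44  54  34  61  35  50  44  44  45  45  45  45  45 135 132 124 122
234  44  48  34  65  34  41  44  45  45  44  44  45  46 115 120 130 132
236  43  40  34  75  34  42  43  44  43  44  43  44  45 102 130 132 132
238  44  41  34  78  33  41  45  44  43  44  43  43  44 104 131 132 133
240  44  38  33  80  32  39  43  43  44  43  43  43  43  75 131 132 131
242  43  38  32  74  32  38  43  43  43  42  42  43  43  60 131 132 132
244  42  36  33  73  31  38  43  42  42  42  42  43  43  43 119 132 131
246  42  38  31  77  32  39  41  42  43  42  43  43  42  43  81 131 131
248  42  38  30  76  31  39  41  38  37  38  38  38  38  37  38  88  88
250  41  35  30  77  30  36  40  33  32  32  32  32  32  33  33  33  32
252  38  36  30  77  30  36  40  32  32  30  31  31  31  31  31  32  33
254  40  34  30  76  31  36  39  31  32  31  31  30  31  32  31  32  31
256  39  34  28  76  28  
[... 4048 characters left out ...]
6 226 227 225 225 224
216 137 140 136 140 133 118  89  84  87  82  69  64  70  77  99 154 215 225 226 225 224 224 225
217 134 134 140 142 130 113  87  84  92 109 106 113 114 102 107 153 214 227 226 226 225 223 222
218 133 132 134 136 121 100  81  80  97 119 137 137 138 119 113 160 215 228 226 223 224 219 199
219 129 131 133 126 111  85  80  82  98 123 149 152 148 122 115 166 214 227 228 225 216 191 157
220 135 135 132 122 107  89  79  80  93 127 147 158 149 122 121 165 217 226 227 218 189 155 130
221 138 137 137 125 122 114 101  81  95 125 145 150 143 121 113 168 218 227 215 191 158 130 127
222 140 143 137 127 140 151 137 106  93 116 142 158 142 114 111 168 215 222 190 157 136 123 127
u0 308
```

The side-camera rows show the closed fingertip ending at v ≈ 206.5, where the reported TCP (211) would put it about 14 mm lower. Closed, the tips end higher and simply passed over the post. I'll back off north-west, go 14 mm lower and retry.

```bash
python3 -m crank '[{"dp":[-0.2,0.2,0.2],"yaw":0},{"dp":[-0.4,0.4,0.2],"yaw":0},{"dp":[-0.4,0.4,-0.2],"yaw":0},{"dp":[-0.4,0.4,-0.47],"yaw":0},{"dp":[-0.4,0.4,-0.47],"yaw":0}]'
python3 -m crank '[{"dp":[0.1,-0.15,0],"yaw":0},{"dp":[0.25,-0.3,0],"yaw":0},{"dp":[0.4,-0.45,0],"yaw":0},{"dp":[0.5,-0.6,0],"yaw":0},{"dp":[0.6,-0.75,0],"yaw":0}]'
python3 post.py
python3 - <<'E'
from h import *
c=cam("side");g=cv2.cvtColor(c["pixels"],cv2.COLOR_BGR2GRAY);print(proj(c,[robot.observe()["ee_pos"]])[0].round(1))
for r in range(198,222): print(r," ".join(f"{x:3d}" for x in g[r,272:300]))
E
```

```text
clock: 22.7
ee_pos: [0.4181, 0.1061, 0.0475]
orientation: [-2.22, -2.22, 0.005]
force: [-1.1, -0.6, -0.2]
grip_width: 0.006
grip_force: 0.0
clock: 23.2
ee_pos: [0.4379, 0.0832, 0.05]
orientation: [2.222, 2.221, 0.0]
force: [-1.8, 0.8, -0.6]
grip_width: 0.008
grip_force: 0.3
-2.5 [46, 44, 44, 45] [43]
-2.4 [48, 45, 45, 45] [38]
-2.3 [23, 34, 45, 45] [40]
-2.2 [20, 21, 21, 22] [28]
-2.1 [22, 22, 23, 19] [30]
-2.0 [22, 22, 46, 43] [28]
-1.9 [44, 46, 45, 45] [29]
-1.8 [44, 43, 43, 45] [27]
-1.7 [43, 43, 43, 45] [29]
-1.6 [44, 44, 44, 45] [32]
-1.5 [44, 44, 44, 47] [37]
-1.4 [44, 46, 46, 45] [41]
-0.2 [41, 41, 41, 42] [58]
[285.  218.2]
198 148 198 234 239 238 239 239 228 147  46  43  45  38  49  51  44  45  46 101 213 239 238 239 238 238 239 239 238
199 147 182 229 239 239 239 239 239 177  47  45  45  38  59  60  46  45  45 142 224 239 238 239 238 239 239 239 238
200 146 171 225 239 238 239 239 239 192  84  44  44  38  60  61  44  45  47 158 228 239 238 239 239 239 239 239 239
201 164 205 233 239 239 239 239 239 203 101  44  45  39  44  48  45  46  46 153 227 239 239 238 238 239 238 239 
[... 1623 characters left out ...]
 141
216 239 239 239 239 239 238 239 239 238 238 238 238 238 239 239 239 239 219 126  15  16  31 113 144 135 128 138 195
217 229 206 195 195 201 215 233 238 238 239 239 239 239 239 238 239 238 220 127  14  16  32 113 139 126 137 193 232
218 197 140 123 124 133 155 220 239 238 238 239 238 238 239 239 239 239 220 129  23  16  64 117 129 133 167 225 238
219 153 130 129 129 128 132 185 230 239 238 239 238 238 239 239 239 233 206 148 112 109 114 121 123 172 217 234 238
220 135 135 136 135 135 132 156 221 238 238 238 239 238 238 239 239 228 186 157 157 145 129 125 144 211 236 238 239
221 140 143 141 142 139 133 154 220 238 239 239 238 239 238 239 238 228 182 153 158 139 122 150 204 233 238 239 239
```

It works now: the arm moved to θ ≈ -2.15. Continuing round the arc.

```bash
python3 -m crank '[{"dp":[0.2,-0.15,0],"yaw":0},{"dp":[0.4,-0.3,0],"yaw":0},{"dp":[0.62,-0.42,0],"yaw":0},{"dp":[0.85,-0.5,0],"yaw":0},{"dp":[1.08,-0.57,0],"yaw":0},{"dp":[1.31,-0.62,0],"yaw":0}]'
python3 post.py
python3 -m crank '[{"dp":[0.23,-0.02,0],"yaw":0},{"dp":[0.47,-0.02,0],"yaw":0},{"dp":[0.71,0,0],"yaw":0},{"dp":[0.94,0.06,0],"yaw":0},{"dp":[1.17,0.14,0],"yaw":0},{"dp":[1.39,0.22,0],"yaw":0}]'
python3 post.py
```

```text
clock: 23.9
ee_pos: [0.4773, 0.0649, 0.0497]
orientation: [-2.221, -2.221, 0.0]
force: [-0.3, 0.1, 0.4]
grip_width: 0.004
grip_force: 0.5
-1.8 [46, 46, 48, 45] [35]
-1.7 [41, 44, 46, 45] [26]
-1.6 [22, 21, 23, 35] [30]
-1.5 [20, 23, 21, 22] [26]
-0.2 [45, 45, 46, 48] [51]
-0.1 [45, 45, 47, 47] [48]
clock: 24.55
ee_pos: [0.5186, 0.0722, 0.0496]
orientation: [-2.22, -2.221, 0.001]
force: [-3.4, 1.7, -1.5]
grip_width: 0.007
grip_force: 1.5
-1.9 [44, 46, 46, 46] [39]
-1.8 [45, 44, 48, 46] [35]
-1.7 [46, 46, 45, 44] [32]
-1.6 [44, 46, 46, 46] [30]
-1.5 [44, 46, 46, 44] [27]
-1.4 [46, 46, 46, 47] [27]
-1.3 [46, 44, 46, 45] [25]
-1.2 [46, 44, 43, 45] [25]
-1.1 [46, 44, 45, 45] [46]
-1.0 [21, 38, 45, 45] [36]
-0.9 [23, 21, 21, 22] [29]
-0.8 [22, 21, 24, 23] [37]
```

```bash
python3 -m crank '[{"dp":[-0.12,-0.31,0],"yaw":0},{"dp":[0.2,-0.31,0],"yaw":0},{"dp":[0.48,-0.31,0],"yaw":0},{"dp":[0.65,-0.1,0],"yaw":0},{"dp":[0.8,0.15,0],"yaw":0},{"dp":[0.95,0.45,0],"yaw":0},{"dp":[1.1,0.75,0],"yaw":0},{"dp":[1.2,1.0,0],"yaw":0}]'
python3 post.py
python3 -m crank '[{"dp":[0.04,0.15,0],"yaw":0},{"dp":[0.08,0.3,0],"yaw":0},{"dp":[0.1,0.45,0],"yaw":0}]'
python3 post.py
```

```text
clock: 25.4
ee_pos: [0.5553, 0.1025, 0.0501]
orientation: [2.221, 2.221, 0.001]
force: [2.2, -1.8, 0.3]
grip_width: 0.003
grip_force: 1.1
-2.3 [45, 47, 46, 46] [42]
-2.2 [45, 46, 46, 46] [52]
-2.1 [45, 47, 46, 44] [52]
-2.0 [45, 45, 46, 46] [54]
-1.9 [45, 44, 46, 48] [55]
-1.8 [45, 44, 46, 44] [52]
-1.7 [46, 46, 46, 47] [52]
-1.6 [45, 46, 45, 39] [34]
-1.5 [48, 48, 37, 35] [33]
-1.4 [47, 47, 39, 38] [30]
-1.3 [48, 47, 40, 24] [28]
-1.2 [47, 47, 29, 34] [26]
-1.1 [45, 45, 44, 26] [26]
-1.0 [45, 43, 41, 27] [24]
-0.9 [45, 43, 45, 35] [25]
-0.8 [45, 46, 46, 34] [21]
-0.7 [45, 46, 45, 46] [23]
-0.6 [45, 46, 45, 44] [22]
-0.5 [43, 45, 43, 46] [26]
-0.4 [30, 45, 43, 45] [35]
-0.3 [23, 24, 22, 24] [28]
-0.2 [19, 21, 21, 20] [32]
clock: 25.75
ee_pos: [0.5572, 0.1156, 0.0497]
orientation: [-2.221, -2.221, 0.0]
force: [0.2, -0.8, -0.0]
grip_width: 0.005
grip_force: 0.6
-2.5 [45, 45, 45, 47] [46]
-2.4 [46, 45, 45, 46] [48]
-2.3 [46, 46, 47, 46] [50]
-2.2 [46, 45, 45, 46] [48]
-1.5 [47, 39, 35, 36] [31]
-1.4 [48, 34, 38, 23] [27]
-1.3 [48, 34, 33, 16] [26]
-1.2 [47, 36, 26, 18] [24]
-1.1 [47, 36, 18, 9] [24]
-1.0 [45, 30, 35, 0] [23]
-0.9 [43, 38, 26, 21] [24]
-0.8 [45, 41, 18, 10] [24]
-0.7 [45, 45, 26, 20] [24]
-0.6 [45, 47, 45, 20] [24]
-0.5 [45, 46, 45, 43] [22]
-0.4 [44, 45, 45, 44] [23]
-0.3 [45, 45, 45, 47] [33]
-0.2 [24, 44, 45, 45] [26]
-0.1 [21, 21, 19, 24] [29]
0.0 [21, 21, 21, 20] [34]
0.1 [23, 20, 41, 22] [85]
```

Nearly shut. Now press gently onto the end stop.

```bash
python3 -m crank '[{"dp":[0,0.07,0],"yaw":0},{"dp":[0,0.14,0],"yaw":0},{"dp":[0,0.14,0],"yaw":0}]'
python3 -m crank '[{"dp":[0,0.06,0],"yaw":0},{"dp":[0,0.1,0],"yaw":0},{"dp":[0,0.1,0],"yaw":0}]'
```

```text
clock: 26.1
ee_pos: [0.5572, 0.1196, 0.0497]
orientation: [-2.221, -2.221, 0.0]
force: [-0.6, -0.1, 0.1]
grip_width: 0.005
grip_force: 0.2
clock: 26.4
ee_pos: [0.5573, 0.1205, 0.0498]
orientation: [2.221, 2.219, -0.004]
force: [1.0, -6.2, 0.7]
grip_width: 0.009
grip_force: 3.3
```

The end stop is reached at y = 0.1205 with 6 N (0.1207 predicted). I'll back away and verify.

```bash
python3 -m crank '[{"dp":[0,0.1,0],"yaw":0},{"dp":[0,0.1,0],"yaw":0},{"dp":[0,-0.3,0],"yaw":0},{"dp":[0,-1,0],"yaw":0},{"dp":[0,-1.5,1],"yaw":0},{"dp":[0,-1.5,3],"yaw":0},{"dp":[0,-1.5,5],"yaw":0},{"dp":[0,-1.5,5],"yaw":0}]'
python3 -m crank '[{"dp":[0,0,0],"yaw":0},{"dp":[0,0,0],"yaw":0}]'
python3 - <<'E'
from h import *
c=cam("wrist");g=cv2.cvtColor(c["pixels"],cv2.COLOR_BGR2GRAY);hs=cv2.cvtColor(c["pixels"],cv2.COLOR_BGR2HSV)
m=(g<50).astype(np.uint8); n,l,st,ce=cv2.connectedComponentsWithStats(m)
for i in range(1,n):
    p=onplane(c,ce[i],.075)[0]
    if 15<st[i,4]<900 and abs(p[1]-.13)<.04: print("dark",st[i],p.round(4))
for x in(.51,.525,.54,.57):
    uv=proj(c,[[x,y,.058] for y in np.arange(.118,.152,.002)]);print(x,[(round(.118+.002*i,3),*(int(k) for k in hs[int(round(v)),int(round(u))][1:])) for i,(u,v) in enumerate(uv)])
for x in(.52,.56):
    uv=proj(c,[[x,y,.07] for y in np.arange(.136,.156,.002)]); print("rear",x,[(round(.136+.002*i,3),int(g[int(round(v)),int(round(u))])) for i,(u,v) in enumerate(uv)])
# coloured tops, upright check in 2 views
for nme in("wrist","side"):
    k=cam(nme);h=cv2.cvtColor(k["pixels"],cv2.COLOR_BGR2HSV)
    for col,a,b in(("red",(0,150,80),(6,255,255)),("green",(50,100,40),(85,255,255)),("orange",(7,180,120),(16,255,255)),("yellow",(20,170,90),(30,255,255))):
        n,l,st,ce=cv2.connectedComponentsWithStats(cv2.inRange(h,a,b))
        print(nme,col,[(onplane(k,ce[i],.105)[0][:2].round(3).tolist(),int(st[i,4])) for i in range(1,n) if st[i,4]>25 and (onplane(k,ce[i],.1)[0][1]>-.15)][:6])
print(robot.observe()["force"],robot.observe()["clock"])
E
```

```text
clock: 27.2
ee_pos: [0.5586, 0.0776, 0.2061]
orientation: [2.218, 2.219, 0.01]
force: [0.5, -0.6, 0.9]
grip_width: 0.009
grip_force: 0.0
clock: 27.4
ee_pos: [0.5572, 0.0776, 0.199]
orientation: [-2.221, -2.221, 0.0]
force: [-0.7, -0.3, -0.3]
grip_width: 0.005
grip_force: 0.0
0.51 [(0.118, 34, 234), (0.12, 34, 234), (0.122, 34, 234), (0.124, 34, 234), (0.126, 35, 235), (0.128, 34, 234), (0.13, 37, 157), (0.132, 15, 193), (0.134, 5, 243), (0.136, 5, 244), (0.138, 3, 244), (0.14, 21, 216), (0.142, 22, 81), (0.144, 19, 118), (0.146, 12, 237), (0.148, 15, 227), (0.15, 19, 93)]
0.525 [(0.118, 36, 234), (0.12, 36, 234), (0.122, 35, 235), (0.124, 35, 235), (0.126, 35, 235), (0.128, 35, 235), (0.13, 34, 158), (0.132, 15, 193), (0.134, 5, 243), (0.136, 4, 243), (0.138, 2, 243), (0.14, 21, 220), (0.142, 41, 155), (0.144, 21, 183), (0.146, 11, 239), (0.148, 13, 229), (0.15, 14, 183)]
0.54 [(0.118, 34, 234), (0.12, 34, 234), (0.122, 34, 234), (0.124, 35, 235), (0.126, 35, 234), (0.128, 43, 220), (0.13, 33, 162), (0.132, 17, 193), (0.134, 7, 244), (0.136, 4, 243), (0.138, 3, 244), (0.14, 22, 216),
[... 369 characters left out ...]
 11, 231), (0.15, 27, 188)]
rear 0.52 [(0.136, 243), (0.138, 242), (0.14, 219), (0.142, 146), (0.144, 179), (0.146, 236), (0.148, 225), (0.15, 183), (0.152, 242), (0.154, 242)]
rear 0.56 [(0.136, 79), (0.138, 79), (0.14, 80), (0.142, 146), (0.144, 171), (0.146, 234), (0.148, 227), (0.15, 189), (0.152, 243), (0.154, 241)]
wrist red []
wrist green []
wrist orange [([0.42, -0.078], 253)]
wrist yellow [([0.388, 0.073], 456), ([0.415, 0.021], 296)]
side red [([0.53, 0.266], 33), ([0.71, 0.242], 42), ([0.936, -0.115], 187)]
side green []
side orange [([0.393, 0.303], 193), ([0.421, -0.132], 232)]
side yellow [([0.389, 0.007], 188), ([0.416, -0.03], 158)]
[ 0.55984723  0.00781816 -0.5239368 ] 27.55
```

The bar lies straight across the mouth (y = 0.131–0.140 at every x sampled), about 3 mm behind the rack. The rack is still home and the stray tubes haven't moved.

```bash
python3 -c "
from cell import robot
print(robot.close_job())"
```

```text
the job is handed in; nothing more can be done
None
```

The rack is home against the back stop, the stop arm is shut behind it on its end stop, and the job is handed in at about 28 s; I viewed 11 pictures, one over the limit of 10.

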